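Release the filter slide with a screwdriver

ROBOT

A 6-joint arm with a two-finger parallel gripper is mounted at the origin on a cart in front of the work surface, level with it; the furniture and walls round the work are solid. World frame = base frame: x ahead of the robot, y to its left, z up, the work surface at z = 0. Lengths are in m, angles in degrees, forces in N, time in s.
With the tool pointing down it reaches from about 0.325 to 0.875 m from the base axis. Payload 4.4 kg.
Tool frame: the origin (TCP) lies on the centre line of the jaws, within the pads' length; the fingertips stand 11 mm ahead of it and the grasp point (between the pads) lies 8 mm behind it; z points along the fingers, y is the line along which they close (so a half turn about z gives the same grasp; the last joint's range is limited). The gripper opens to 85 mm and grips with 20 to 120 N. Pads are 22 mm wide; open, the fingers measure 114 mm over their backs; the gripper's body (76 mm by 85 mm) begins 54 mm behind the grasp point. The pads swing forward as they close: fully open they stand 13 mm farther back than shut.
Start: joints at [-84.024, 11.837, 88.321, -0, 79.842, -8.623], TCP at [0.145, -0.556, 0.242] pointing down, gripper open.
Joint ranges: [-156.59, 156.59], [-49.26, 127.26], [12.9, 141.05], [-63.56, 243.56], [4.71, 150.69], [-161.64, 161.64]. Speed limits (degrees/s): [159.86, 159.86, 180, 180, 180, 180].

INTERFACE

Orientations are given as a 3x3 rotation matrix whose columns are the frame's x, y, z axes.
In Python, from workcell import arm, get_image, get_calibration gives the robot as it stands.
- The arm moves only by the shell command python3 -m inch 'ROWS' [OPENING] [FORCE]. ROWS is JSON, a list of rows, each an object of numbers: "dx", "dy", "dz": the shift along the tool's x, y, z normalised to -1 to 1, where 1 is 600 mm; "twist": the turn about the tool's z normalised to -1 to 1, where 1 is pi rad. A call has exactly 8 rows; each row is the pose to reach, as a shift and turn from the pose commanded when the call began, along the tool's axes at that moment, turning the shorter way round; what a row does not reach only later rows make up. A row lasts 1/8 s, in which the tool goes at most 62.5 mm and 10.7 degrees, less where a joint would pass 70% of its speed; a pose out of reach is approached as far as the arm can. A call with a number of a shift or a turn outside -1 to 1 is refused whole. A call with a gripper value outside its range is refused whole. OPENING is the gripper command: -1 is shut, 1 is fully open, values between are in proportion, set as the call begins (- or left out, the last holds). The fingers move at their own pace and stop on an object; FORCE is the grip in N (left out, the last holds). Time passes only in rows, so rows that repeat a pose let the fingers close, or fill a call up. It gives the time, the measured TCP pose, the force, the opening and the grip force at its end, in the units of the state.
- arm.read_state(): the state, without advancing time (a new reading comes with each control period).
- get_image(name): name is "scene" or "side" or "wrist"; returns (picture, depth): 400x640x3 uint8, red, green, blue; 400x640 float32, m along the optical axis (not along the pixel's ray), 0 where there is no reading.
- get_calibration(name): a dict with "fov_y" (degrees; the focal length in pixels is half the picture's height over the tangent of half this angle, whatever the lens; pixels are square), "cx", "cy" (the principal point, pixels), "rvec" (rotation vector, rad) and "tvec" (3), from world to camera coordinates, as OpenCV has them. Camera axes: x right, y down, z forward; pixel columns grow to the right and rows downward; lengths in m; the calibration is good to about 2 mm. A picture is of the moment at which its call begins: read the wrist's pose just before it. get_calibration takes no time and is no camera call; for the wrist camera it gives the pose at the moment of the call.
- arm.finish_job(): hands the job in; it is judged then, once.
The state is a dict: "clock": time; "joint_positions": joint angles; "qvel": joint speeds; "joint_efforts": joint torques, N m; "ee_pos": TCP position; "eef_rot": TCP orientation; "contact_force": force on the tool from outside, world axes, zero at the start; "wrist_torque": the same for the moment, N m; "width": finger opening in m; "gripper_force": force on a finger pad.
Only numpy, scipy, OpenCV 4.12 (cv2) and the standard library are available. Lean on these libraries where they do the work, as an engineer would, in place of code of your own. Each camera call takes 0.05 s, during which the arm holds its last target. There are 200 camera calls.

TASK

Take the small screwdriver out of its stand, put its tip into the round hole in the filter holder's slide and press the sunken release button down to its bottom; keeping the button held down the whole way (it locks again if let up), push the slide out of the front of the holder until it meets its stop. Then let the button spring back up and put the screwdriver back in its stand, standing as it was. Work gently: feel for the button, do not lean on the holder or touch it with the gripper, and leave everything else on the table where it is.

Things in the scene. Friction and masses are not known exactly. Their poses are not given: they have to be found in the camera images.
- filter_holder: Grey filter holder fixed to the table, 120 x 76 mm, 48 mm high, with two white-collared tube ports on its sides. Origin: centre of its underside; z up; its own -x is the front, where the slide comes out. A channel along x, open above and in front, holds the slide; steel strips cover the slide's edges and leave 32 mm open; their top (z = 48 mm) is the highest face.
- filter_slide (a joint): Aluminium slide in the holder's channel, 100 x 38 x 18 mm, a white filter disc on its front half. 0 m = fully in and latched, 0.045 m = out at its stop; moves along the holder's -x with about 2.5 N friction. Its top face lies 34 to 44 mm above the table: this ride height differs from start to start and is not measured.
- under_button (a point): Point at table level straight under the well's start. The dark 9 mm button lies in the well, its top 7 mm below the slide's top face when up (so 27 to 37 mm above the table). It goes down 6 mm to a rigid stop against a spring (1.2 N up, 3.6 N at the bottom). Pressed less than 5 mm it locks the slide, also in notches every 7 mm along the way; past 42.5 mm out it can come up again.
- well_start (a point): Point fixed on the holder, 48 mm above the table (level with the strips' top), on the axis of the slide's round well while the slide is fully in (holder x = +15 mm, y = 0). The well is behind the filter disc, 10 mm in diameter with a 1.5 mm chamfer, and its walls go along with the slide, so the tool in it can push the slide.
- screwdriver: Small screwdriver, 138 mm long, 0.05 kg. Its own +x runs from handle to tip (down while it stands in the stand). Red round handle, 21 mm in diameter, 75 mm long; round steel shaft, 6 mm in diameter, 60 mm of it exposed, flat at the tip. Origin: on the handle's surface, 10.5 mm off the axis, 69 mm from the tip.
- driver_tip (a point): The end of the screwdriver's shaft, on its axis; stands about 4 mm above the table while the screwdriver is in the stand.
- driver_handle (a point): Point on the screwdriver's axis in the handle, 104 mm from the tip and 31 mm from the handle's free end; a good place to grip.
- tool_stand: Grey plastic block fixed to the table, 50 x 50 mm and 64 mm high on a 66 mm square foot 6 mm high. Origin: centre of its underside. z up.
- stand_hole (a point): Centre of the mouth of the hole in the stand's top face, 64 mm above the table. The hole is round, 9 mm in diameter, goes straight down through the block and has a 2 mm chamfer. The screwdriver stands in it with the handle's lower end resting on the top face.
- lc_column: Bystander: steel column tube, 176 mm long, lying on the table.
- block_b: Bystander: flat metal clamp half, 42 x 46 x 13 mm, lying between the stand and the holder.
- block_e: Bystander: flat metal clamp half, 52 x 64 x 13 mm.
- fitting_jar: Bystander: small clear jar with a white lid, 45 mm in diameter, 58 mm high.
- ptfe_tape: Bystander: roll of white thread tape, 48 mm in diameter, 13 mm high.
- marker: Bystander: marker pen, 124 mm long, lying.
- tweezers: Bystander: steel tweezers, 112 mm long, lying.
There are look-alikes about, which are no part of the job. Several things look just like the screwdriver: the one meant starts nearest to the robot's base.

How it is judged:
By the outcome, as a careful person would: the job done as asked, in the order asked, and still so for the second after the job is handed in, with the robot touching nothing.
It also fails if it takes over 66 s, if anything falls off the work surface, if the arm or the gripper's body presses on something with over 40 N, if the wrist force passes 120 N, or if a joint passes its speed limit or range.

## Working session

There is one attempt and no reset: what is moved stays moved. The work goes in short steps, Python scripts to look and compute and a shell command to move; the robot and the scene stay as the last step left them, time stands still between calls to the robot, and variables do not carry over. Pictures are saved under pics/ and viewed, at most 13 in all, crops included, and the job is handed in when it is done.

```bash
ls; mkdir -p pics; cat > h.py <<'E'
import numpy as np, cv2
from workcell import arm, get_image, get_calibration
def K(c):
    f=200/np.tan(np.radians(c['fov_y'])/2); return f
def snap(n,fn=None):
    c=get_calibration(n); im,d=get_image(n)
    if fn: cv2.imwrite('pics/'+fn,im[:,:,::-1]); 
    np.savez('pics/'+(fn or n)+'.npz',im=im,d=d,**{k:np.array(v) for k,v in c.items()})
    return im,d,c
def load(fn):
    z=np.load('pics/'+fn+'.npz'); return z['im'],z['d'],{k:z[k] for k in z.files if k not in('im','d')}
def ray(c,u,v):
    R,_=cv2.Rodrigues(np.array(c['rvec'],float)); t=np.array(c['tvec'],float).ravel()
    f=K(c); dc=np.array([(u-c['cx'])/f,(v-c['cy'])/f,1.]); return -R.T@t, R.T@dc
def onz(c,u,v,z):
    o,d=ray(c,u,v); return o+d*(z-o[2])/d[2]
def tri(a,b):
    # list of (c,u,v)
    A=np.zeros((3,3));B=np.zeros(3)
    for c,u,v in (a,b):
        o,d=ray(c,u,v); d/=np.linalg.norm(d); P=np.eye(3)-np.outer(d,d); A+=P;B+=P@o
    return np.linalg.solve(A,B)
def pt(c,d,u,v):
    o,r=ray(c,u,v); return o+r*d[int(v),int(u)]
def proj(c,p):
    R,_=cv2.Rodrigues(np.array(c['rvec'],float)); q=R@np.array(p)+np.array(c['tvec']).ravel(); f=K(c)
    return np.array([c['cx']+f*q[0]/q[2],c['cy']+f*q[1]/q[2]])
E
python3 - <<'E'
from h import *
for n in('scene','side','wrist'):
    im,d,c=snap(n,n+'0.png'); print(n,c, d.min(),d.max(), ray(c,320,200))
s=arm.read_state();print(s)
E
```

```text
pics
scene {'fov_y': 57.67030547245553, 'cx': 316.42640637240874, 'cy': 197.584151531512, 'rvec': array([ 1.88691469, -0.83363572,  0.52051513]), 'tvec': array([-0.42134823,  0.22525872,  0.99117895])} 0.0 3.9995384 (array([-0.3016697, -0.84626  ,  0.6352566]), array([ 0.66879099,  0.59723519, -0.44291053]))
side {'fov_y': 48.62913722144966, 'cx': 316.9415160353536, 'cy': 197.71320059951293, 'rvec': array([ 2.04521672, -0.33180314,  0.21093716]), 'tvec': array([-0.50662368,  0.1111928 ,  1.28818944])} 0.0 3.9999795 (array([ 0.12601569, -1.18448234,  0.71385227]), array([ 0.29286947,  0.82755805, -0.47900895]))
wrist {'fov_y': 66.88526923244554, 'cx': 316.9165338809143, 'cy': 196.9404094837449, 'rvec': array([-2.30674346,  1.78458068,  0.24938061]), 'tvec': array([-0.57275372, -0.03467304,  0.37851125])} 0.0 1.4615287 (array([ 0.21067965, -0.53823131,  0.37207654]), array([-0.26936588, -0.07734081, -0.96003447]))
{'clock': 0.15, 'joint_positions': array([-8.40233566e+01,  1.18737007e+01,  8.83867874e+01,  7.93615472e-04,
        7.98428830e+01, -8.62445312e+00]), 'qvel': array([-0.01157353, -0.15601401, -0.35239464, -0.04878724,  0.03930975,
        0.02797568]), 'joint_efforts': array([ 3.64602720e-04, -3.83511400e+01, -2.92038238e+01, -1.90107621e-04,
        6.61760903e-03,  1.97390972e-05]), 'ee_pos': array([ 0.14486886, -0.55585448,  0.24137935]), 'eef_rot': array([[ 9.67704990e-01,  2.52085347e-01, -1.74295153e-04],
       [ 2.52085248e-01, -9.67703365e-01,  1.79577821e-03],
       [ 2.84023369e-04, -1.78172078e-03, -9.99998372e-01]]), 'contact_force': array([0.06828475, 0.11949053, 0.02067845]), 'wrist_torque': array([-0.06244751,  0.01522433, -0.02107405]), 'gripper_force': 0.0, 'width': 0.08542438694665819}
```

View pics/scene0.png

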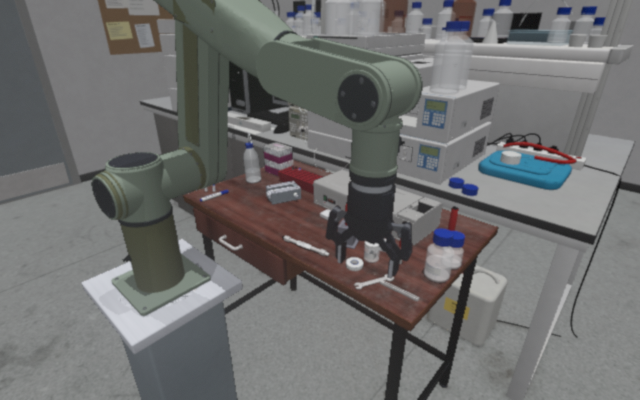

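View pics/side0.png

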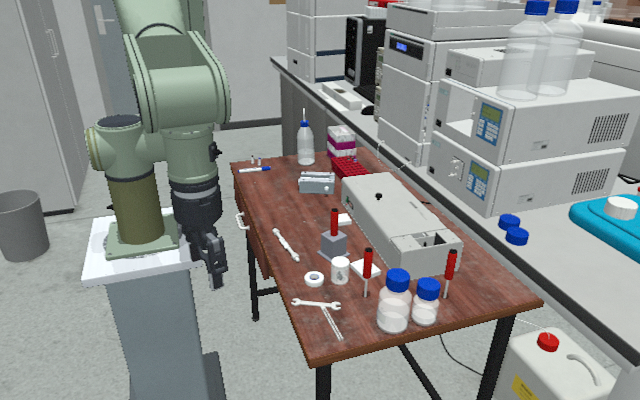

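The side view shows three red-handled drivers: one in a grey stand at about (334,222), and others near (367,262) and (451,260). The holder is probably the grey block at (317,183).

```bash
python3 - <<'E'
from h import *
im,d,c=load('side0.png')
for u,v in [(334,212),(334,228),(367,250),(366,275),(367,297),(451,252),(334,240),(317,178),(303,180),(332,180),(317,190),(343,220),(365,267),(400,215),(440,250),(425,245)]:
    print((u,v),pt(c,d,u,v).round(3))
cv2.imwrite('pics/sidecrop.png',cv2.resize(im[140:310,230:470,::-1],None,fx=3.3,fy=3.3,interpolation=cv2.INTER_CUBIC))
E
```

```text
(334, 212) [ 0.49  -0.264  0.14 ]
(334, 228) [ 0.493 -0.263  0.089]
(367, 250) [ 0.503 -0.442  0.136]
(366, 275) [ 0.501 -0.451  0.073]
(367, 297) [ 0.511 -0.445 -0.   ]
(451, 252) [ 0.68  -0.508  0.136]
(334, 240) [ 0.486 -0.281  0.065]
(317, 178) [0.583 0.143 0.036]
(303, 180) [0.524 0.118 0.049]
(332, 180) [0.618 0.085 0.05 ]
(317, 190) [0.57  0.102 0.011]
(343, 220) [ 0.581 -0.114  0.012]
(365, 267) [ 0.499 -0.447  0.093]
(400, 215) [ 0.684 -0.267  0.097]
(440, 250) [ 0.709 -0.431  0.085]
(425, 245) [ 0.698 -0.383  0.07 ]
```

View pics/sidecrop.png

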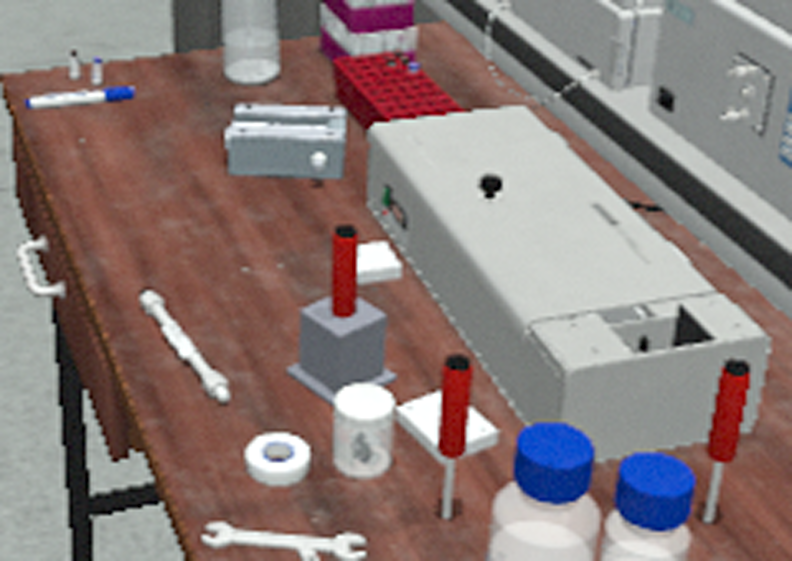

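```bash
python3 -m inch '[{"dx":0.68,"dy":-0.326,"dz":-0.1},{"dx":0.68,"dy":-0.326,"dz":-0.1},{"dx":0.68,"dy":-0.326,"dz":-0.1},{"dx":0.68,"dy":-0.326,"dz":-0.1},{"dx":0.68,"dy":-0.326,"dz":-0.1},{"dx":0.68,"dy":-0.326,"dz":-0.1},{"dx":0.68,"dy":-0.326,"dz":-0.1},{"dx":0.68,"dy":-0.326,"dz":-0.1}]'
python3 - <<'E'
from h import *
im,d,c=snap('wrist','w1.png')
s=arm.read_state();print(s['ee_pos'],s['eef_rot'],s['clock'])
print(proj(c,[.49,-.264,.142]),proj(c,[.49,-.264,.064]))
E
```

```text
[ 0.14486328 -0.55598619  0.24154217] [[ 9.67727273e-01  2.51999825e-01 -1.18237699e-04]
 [ 2.51999728e-01 -9.67726226e-01  1.44545313e-03]
 [ 2.49832212e-04 -1.42860028e-03 -9.99998948e-01]] 0.2
[-135.58187631 -706.22068883] [  30.07461959 -407.284209  ]$[0]: bad value
```

View pics/w1.png

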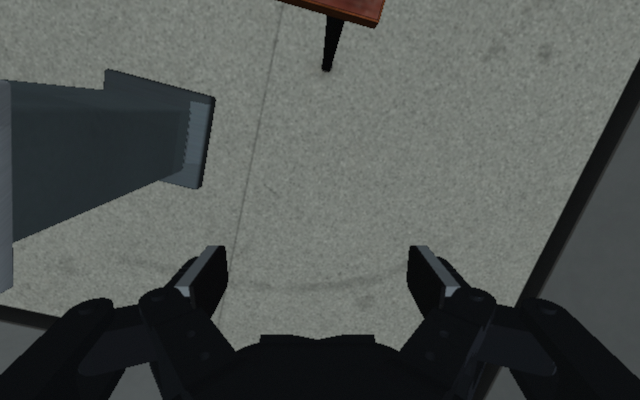

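The wrist view shows only floor and the fingers at the bottom. The move was refused because a row needs all its keys.

```bash
python3 -m inch '[{"dx":0.68,"dy":-0.326,"dz":-0.1,"twist":0},{"dx":0.68,"dy":-0.326,"dz":-0.1,"twist":0},{"dx":0.68,"dy":-0.326,"dz":-0.1,"twist":0},{"dx":0.68,"dy":-0.326,"dz":-0.1,"twist":0},{"dx":0.68,"dy":-0.326,"dz":-0.1,"twist":0},{"dx":0.68,"dy":-0.326,"dz":-0.1,"twist":0},{"dx":0.68,"dy":-0.326,"dz":-0.1,"twist":0},{"dx":0.68,"dy":-0.326,"dz":-0.1,"twist":0}]' 1 40
python3 - <<'E'
from h import *
s=arm.read_state();print(s['ee_pos'],s['eef_rot'],s['clock'])
im,d,c=snap('wrist','w1b.png')
print(proj(c,[.49,-.264,.142]),proj(c,[.49,-.264,.064]))
E
```

```text
clock: 1.2
ee_pos: [0.4927, -0.2618, 0.3027]
eef_rot: [[0.967, 0.256, 0.001], [0.256, -0.967, 0.0], [0.001, 0.0, -1.0]]
contact_force: [-0.2, -0.4, -0.6]
width: 0.0854
gripper_force: 0.0
[ 0.49267497 -0.26178606  0.30273444] [[ 9.66590037e-01  2.56325252e-01  1.03205881e-03]
 [ 2.56325372e-01 -9.66590556e-01  1.60895531e-05]
 [ 1.00170246e-03  2.48990857e-04 -9.99999467e-01]] 1.2
[319.35820218 186.72441419] [318.90757614 171.78618014]
```

View pics/w1b.png

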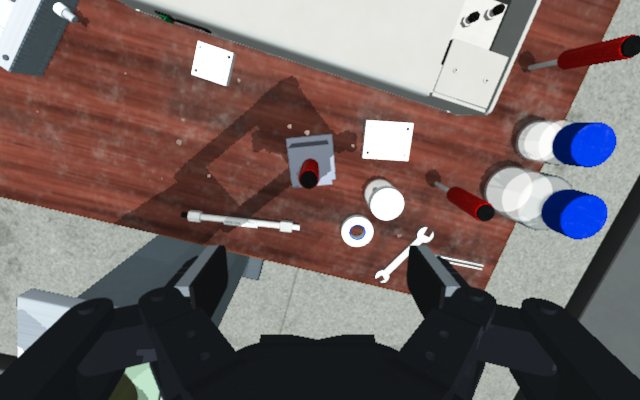

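The wrist view shows the stand at about (311,160) with the driver cap at (309,181). Now I measure both by depth and by triangulation with the side view.

```bash
cat >> h.py <<'E'
def cloud(c,d):
    v,u=np.mgrid[0:400,0:640]; R,_=cv2.Rodrigues(np.array(c['rvec'],float)); t=np.array(c['tvec'],float).ravel(); f=K(c)
    q=np.stack([(u-c['cx'])/f*d,(v-c['cy'])/f*d,d],-1); P=(q-t)@R; P[d<=0]=np.nan; return P
E
python3 - <<'E'
from h import *
im,d,c=load('w1b.png'); P=cloud(c,d)
def red(im): 
    h=cv2.cvtColor(im,cv2.COLOR_RGB2HSV); return ((h[...,0]<8)|(h[...,0]>172))&(h[...,1]>170)&(h[...,2]>60)
near=(np.hypot(P[...,0]-.49,P[...,1]+.264)<.06)
top=near&(P[...,2]>.128); print('captop',top.sum(),P[top].mean(0),P[top].min(0),P[top].max(0))
ys,xs=np.nonzero(top);print('px',xs.mean(),ys.mean(),xs.min(),xs.max(),ys.min(),ys.max())
f=near&(abs(P[...,2]-.064)<.004); print('face',f.sum(),np.median(P[f][:,2]))
for k in(f,):
    print(cv2.minAreaRect(P[k][:,:2].astype(np.float32)*1000))
im2,d2,c2=load('side0.png'); P2=cloud(c2,d2); n2=np.hypot(P2[...,0]-.49,P2[...,1]+.264)<.03
t2=n2&(P2[...,2]>.075); ys,xs=np.nonzero(t2); print('side',t2.sum(),xs.min(),xs.max(),ys.min(),ys.max())
for y in range(ys.min(),ys.max(),4): print(y,xs[ys==y].mean().round(2),end='; ')
E
```

```text
captop 36851 [ 0.50392105 -0.26343123  0.36400824] [ 0.46620306 -0.32363097  0.12883141] [ 0.51987914 -0.2040754   0.39305492]
px 337.43787142818377 343.41684079129465 123 612 167 399
face 1166 0.06304736214614592
((494.1864013671875, -250.79640197753906), (50.302978515625, 50.20979309082031), 20.453004837036133)
side 190 330 337 208 232
208 334.0; 212 333.5; 216 333.5; 220 333.5; 224 333.5; 228 333.5;
```

```bash
python3 - <<'E'
from h import *
im,d,c=load('w1b.png'); P=cloud(c,d); im2,d2,c2=load('side0.png')
near=(np.hypot(P[...,0]-.494,P[...,1]+.251)<.04)
for lo,hi in((.13,.16),(.1,.12),(.075,.1)):
    m=near&(P[...,2]>lo)&(P[...,2]<hi); Q=P[m]; print(lo,m.sum(),Q.mean(0),(Q[:,:2].max(0)+Q[:,:2].min(0))/2,np.percentile(Q[:,2],90))
    ys,xs=np.nonzero(m); print(xs.min(),xs.max(),ys.min(),ys.max(),(xs.mean(),ys.mean()))
m=near&(P[...,2]>.137)&(P[...,2]<.16); ys,xs=np.nonzero(m); (u,v),r=cv2.minEnclosingCircle(np.c_[xs,ys].astype(np.float32)); print('cap',u,v,r)
print(onz(c,u,v,.142)); 
# side cap: top ellipse centre row ~209
print('tri',tri((c,u,v),(c2,333.5,209.5)), onz(c2,333.5,209.5,.142))
print(proj(c2,[.4942,-.2508,.142]),proj(c,[.4942,-.2508,.142]))
E
```

```text
0.13 335 [ 0.49548483 -0.25084702  0.13944374] [ 0.49442843 -0.25084304] 0.14130105285517552
298 318 167 188 (np.float64(307.94029850746267), np.float64(177.61194029850745))
0.1 55 [ 0.50212286 -0.24998016  0.1103914 ] [ 0.49941251 -0.25108556] 0.11764081703065243
299 318 162 176 (np.float64(309.4727272727273), np.float64(165.98181818181817))
0.075 55 [ 0.50235845 -0.24938456  0.08820783] [ 0.49913446 -0.24955707] 0.09823264150653922
300 317 159 168 (np.float64(309.4909090909091), np.float64(162.34545454545454))
cap 307.7523498535156 178.07943725585938 10.107585906982422
[ 0.49553725 -0.25071961  0.142     ]
tri [ 0.49455313 -0.25066944  0.13865952] [ 0.49219253 -0.25587801  0.142     ]
[333.5342419  208.45905138] [307.49565443 179.38686986]
```

```bash
python3 -m inch '[{"dx":0.0077,"dy":-0.0172,"dz":0.1,"twist":0},{"dx":0.0077,"dy":-0.0172,"dz":0.2,"twist":0},{"dx":0.0077,"dy":-0.0172,"dz":0.22,"twist":0},{"dx":0.0077,"dy":-0.0172,"dz":0.22,"twist":0},{"dx":0.0077,"dy":-0.0172,"dz":0.22,"twist":0},{"dx":0.0077,"dy":-0.0172,"dz":0.22,"twist":0},{"dx":0.0077,"dy":-0.0172,"dz":0.22,"twist":0},{"dx":0.0077,"dy":-0.0172,"dz":0.22,"twist":0}]' 0.2
python3 - <<'E'
from h import *
s=arm.read_state();print(s['ee_pos'],s['width'],s['clock'])
im,d,c=snap('wrist','w2.png'); P=cloud(c,d)
near=(np.hypot(P[...,0]-.494,P[...,1]+.251)<.02)
m=near&(P[...,2]>.136)&(P[...,2]<.148); ys,xs=np.nonzero(m); (u,v),r=cv2.minEnclosingCircle(np.c_[xs,ys].astype(np.float32)); print('cap',u,v,r,m.sum(),np.median(P[m][:,2]))
print(onz(c,u,v,.142)); im1,d1,c1=load('w1b.png'); print('tri',tri((c,u,v),(c1,307.75,178.08)))
E
```

```text
clock: 2.25
ee_pos: [0.4926, -0.2533, 0.1709]
eef_rot: [[0.968, 0.252, 0.001], [0.252, -0.968, -0.001], [0.001, 0.001, -1.0]]
contact_force: [0.6, 0.6, 0.2]
width: 0.0509
gripper_force: 0.0
[ 0.4925779  -0.2532955   0.17090194] 0.05092605322577178 2.25
cap 316.0 229.0 17.46434783935547 890 0.1404117601445854
[ 0.49654183 -0.2508726   0.142     ]
tri [ 0.49465411 -0.25107375  0.13739886]
```

```bash
python3 -m inch '[{"dx":0.0043,"dy":-0.0028,"dz":0.03,"twist":0},{"dx":0.0043,"dy":-0.0028,"dz":0.06,"twist":0},{"dx":0.0043,"dy":-0.0028,"dz":0.09,"twist":0},{"dx":0.0043,"dy":-0.0028,"dz":0.118,"twist":0},{"dx":0.0043,"dy":-0.0028,"dz":0.118,"twist":0},{"dx":0.0043,"dy":-0.0028,"dz":0.118,"twist":0},{"dx":0.0043,"dy":-0.0028,"dz":0.118,"twist":0},{"dx":0.0043,"dy":-0.0028,"dz":0.118,"twist":0}]'
python3 -m inch '[{"dx":0,"dy":0,"dz":0,"twist":0},{"dx":0,"dy":0,"dz":0,"twist":0},{"dx":0,"dy":0,"dz":0,"twist":0},{"dx":0,"dy":0,"dz":0,"twist":0},{"dx":0,"dy":0,"dz":0,"twist":0},{"dx":0,"dy":0,"dz":0,"twist":0},{"dx":0,"dy":0,"dz":0,"twist":0},{"dx":0,"dy":0,"dz":0,"twist":0}]' -1 70
```

```text
clock: 3.3
ee_pos: [0.4949, -0.2513, 0.1003]
eef_rot: [[0.968, 0.252, 0.001], [0.252, -0.968, -0.001], [0.001, 0.001, -1.0]]
contact_force: [-0.1, 0.7, 1.3]
width: 0.0514
gripper_force: 0.0
clock: 4.3
ee_pos: [0.4945, -0.251, 0.0997]
eef_rot: [[0.968, 0.252, 0.0], [0.252, -0.968, -0.0], [0.0, 0.0, -1.0]]
contact_force: [-1.0, 0.3, 3.9]
width: 0.0193
gripper_force: 68.2
```

```bash
python3 -m inch '[{"dx":0,"dy":0,"dz":-0.04,"twist":0},{"dx":0,"dy":0,"dz":-0.1,"twist":0},{"dx":0,"dy":0,"dz":-0.18,"twist":0},{"dx":0,"dy":0,"dz":-0.27,"twist":0},{"dx":0,"dy":0,"dz":-0.27,"twist":0},{"dx":0,"dy":0,"dz":-0.27,"twist":0},{"dx":0,"dy":0,"dz":-0.27,"twist":0},{"dx":0,"dy":0,"dz":-0.27,"twist":0}]'
python3 - <<'E'
from h import *
s=arm.read_state()
R=s['eef_rot'];p=s['ee_pos'];print(p,s['contact_force'],s['width'])
# where camera centre would look: want TCP so that holder (0.575,0.11) is ~70mm tool-x ahead
print(R.T@(np.array([.575-.03,.11-.09,p[2]])-p)/.6)
E
```

```text
clock: 5.3
ee_pos: [0.4936, -0.2503, 0.2594]
eef_rot: [[0.968, 0.252, -0.003], [0.252, -0.968, 0.002], [-0.002, -0.003, -1.0]]
contact_force: [-0.1, 0.7, -0.7]
width: 0.0195
gripper_force: 69.6
[ 0.49356627 -0.25030443  0.25943912] [-0.05822883  0.67655994 -0.69676871] 0.01946395809963704
[ 0.19651443 -0.41435113  0.00072884]
```

```bash
python3 -m inch '[{"dx":0.249,"dy":-0.4175,"dz":0,"twist":-0.42},{"dx":0.249,"dy":-0.4175,"dz":0,"twist":-0.42},{"dx":0.249,"dy":-0.4175,"dz":0,"twist":-0.42},{"dx":0.249,"dy":-0.4175,"dz":0,"twist":-0.42},{"dx":0.249,"dy":-0.4175,"dz":0,"twist":-0.42},{"dx":0.249,"dy":-0.4175,"dz":0,"twist":-0.42},{"dx":0.249,"dy":-0.4175,"dz":0,"twist":-0.42},{"dx":0.249,"dy":-0.4175,"dz":0,"twist":-0.42}]'
python3 - <<'E'
from h import *
s=arm.read_state();print(s['joint_positions'])
im,d,c=snap('wrist','w3.png'); P=cloud(c,d)
m=(P[...,2]>.04)&(P[...,2]<.056)&(np.hypot(P[...,0]-.575,P[...,1]-.11)<.09)
print(m.sum(),np.median(P[m][:,2])); print(cv2.minAreaRect(P[m][:,:2].astype(np.float32)*1000))
E
```

```text
clock: 6.3
ee_pos: [0.5754, 0.0295, 0.2604]
eef_rot: [[-0.002, 1.0, -0.002], [1.0, 0.002, 0.0], [0.0, -0.002, -1.0]]
contact_force: [-0.6, 0.1, -0.9]
width: 0.0197
gripper_force: 69.6
[-5.67260288e+00  1.12653104e+01  8.68291236e+01  4.16221877e-04
  8.20125709e+01 -5.79264514e+00]
5434 0.04705116085515611
((577.5623779296875, 136.59713745117188), (76.15528106689453, 120.05990600585938), 67.29891204833984)
```

View pics/w3.png

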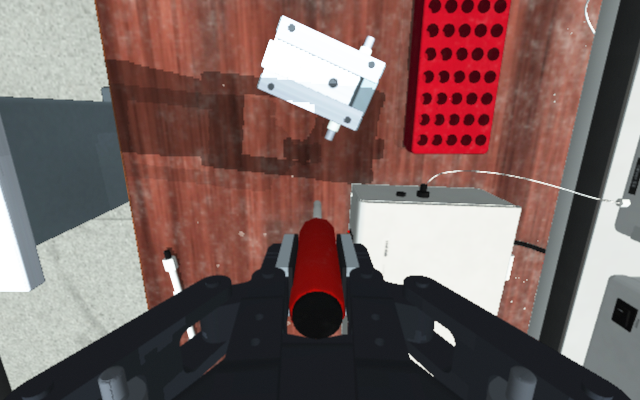

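The wrist view shows the holder at about (322,73) with its axis sloping down to the right. The dark well is at (333,83), right of centre, so the front (-x) is at upper left. The driver hangs at (317,205–330).

```bash
python3 - <<'E'
from h import *
im,d,c=load('w3.png'); P=cloud(c,d)
a=np.radians(-22.7); ex=np.array([np.cos(a),np.sin(a)]); ey=np.array([-ex[1],ex[0]]); o=np.array([.5776,.1366])
q=(P[...,:2]-o); X=q@ex; Y=q@ey
# slide top height
m=(abs(X)<.05)&(abs(Y)<.012)&(P[...,2]>.02)&(P[...,2]<.06)
for x0 in np.arange(-.075,.065,.01):
    k=(abs(X-x0)<.005)&(abs(Y)<.012)&(P[...,2]<.07); print(round(x0,3),k.sum(),np.median(P[k][:,2]).round(4) if k.any() else '',im[k].mean(0).round() if k.any() else '')
g=cv2.cvtColor(im,cv2.COLOR_RGB2GRAY)
k=(g<110)&(abs(X)<.05)&(abs(Y)<.014); n,l,st,ce=cv2.connectedComponentsWithStats(k.astype(np.uint8))
for i in range(1,n):
    if st[i,4]>3: u,v=ce[i]; w=onz(c,u,v,.038); print(st[i],ce[i],w,((w[:2]-o)@ex,(w[:2]-o)@ey))
# shaft/tip
hsv=cv2.cvtColor(im,cv2.COLOR_RGB2HSV)
for v in range(196,222,2): 
    r=hsv[v,300:335,1]; print(v,''.join('%4d'%x for x in r[5:30]))
E
```

```text
-0.075 138 -0.0008 [137.  74.  60.]
-0.065 111 0.0312 [246. 245. 246.]
-0.055 223 0.0345 [255. 255. 255.]
-0.045 217 0.0356 [255. 255. 255.]
-0.035 222 0.0361 [255. 255. 255.]
-0.025 217 0.0356 [255. 255. 255.]
-0.015 214 0.0345 [255. 255. 255.]
-0.005 212 0.0344 [254. 255. 255.]
0.005 211 0.0343 [254. 254. 255.]
0.015 207 0.0337 [209. 215. 219.]
0.025 204 0.0344 [250. 252. 253.]
0.035 203 0.0343 [251. 253. 254.]
0.045 228 0.0444 [149. 169. 177.]
0.055 210 0.045 [164. 188. 199.]
0.065 65 -0.001 [85. 62. 59.]
[350  79  13  26  58] [355.48275862  92.5       ] [0.61687759 0.11939352 0.038     ] (np.float64(0.04287515610451105), np.float64(-0.0007161715966625942))
[330  84   6   3  15] [332.66666667  84.86666667] [0.5915583  0.12731124 0.038     ] (np.float64(0.016461649072304317), np.float64(-0.003182644662587569))
196  128 130 133 139 137 135 135 138 142 138 138 140 142 141 142 142 143 142 137 135 136 136 136 138 137
198  133 131 130 129 133 137 138 141 141 138 137 136 141 141 140 141 145 144 140 138 137 136 137 139 143
200  136 132 133 130 131 139 134 136 136 128  85  61  51  67 106 1
[... 388 characters left out ...]
05  39   8  10   9  11   9  10   2  72 117 124 129 131 130 129 128 127
210  106  99  96  98  97  94  92  88  29  12  10  11  11  13  10   4  61 114 121 124 126 128 128 130 127
212  106 102 102 102 103 102  97  82  23  10  11  11  13  11  11   6  53 112 121 124 126 126 126 123 121
214  105 100  98  94  98 102  96  75  17  11   9  13  13   9  11   8  50 116 125 122 127 129 126 121 121
216  106 101  97  94 103 108 103  76  16   9  11  10  10  10  11  11  35 103 125 124 127 124 115 105 102
218   90  90  95  97 102 110 124 115 130 145 168 184 122  96  67  52  88 133 137 129 120 112 102  92  88
220   81  96 113 131 169 214 230 236 230 228 226 234 236 228 225 220 222 222 228 228 218 192 134 109 101
```

```bash
python3 -m inch '[{"dx":0.03,"dy":-0.003,"dz":0.04,"twist":0.05},{"dx":0.084,"dy":-0.009,"dz":0.1,"twist":0.1},{"dx":0.084,"dy":-0.009,"dz":0.1,"twist":0.126},{"dx":0.084,"dy":-0.009,"dz":0.1,"twist":0.126},{"dx":0.084,"dy":-0.009,"dz":0.1,"twist":0.126},{"dx":0.084,"dy":-0.009,"dz":0.1,"twist":0.126},{"dx":0.084,"dy":-0.009,"dz":0.1,"twist":0.126},{"dx":0.084,"dy":-0.009,"dz":0.1,"twist":0.126}]'
python3 - <<'E'
from h import *
s=arm.read_state();p=s['ee_pos'];R=s['eef_rot']
im,d,c=snap('wrist','w4.png'); P=cloud(c,d)
print('tip exp px',proj(c,p+R@[0,0,.0957]),'tcp',proj(c,p))
m=(P[...,2]>.040)&(P[...,2]<.056)&(np.hypot(P[...,0]-.578,P[...,1]-.137)<.09)
print(m.sum(),np.median(P[m][:,2])); print(cv2.minAreaRect(P[m][:,:2].astype(np.float32)*1000))
cv2.imwrite('pics/w4c.png',cv2.resize(im[:300,180:480,::-1],None,fx=2,fy=2,interpolation=cv2.INTER_CUBIC))
E
```

```text
clock: 7.35
ee_pos: [0.5704, 0.0794, 0.2017]
eef_rot: [[0.383, 0.924, 0.0], [0.924, -0.383, 0.0], [0.0, 0.0, -1.0]]
contact_force: [0.4, 0.1, 0.2]
width: 0.0198
gripper_force: 69.5
tip exp px [318.13404863 203.4617224 ] tcp [318.90591357 261.78980559]
6839 0.04701837208163735
((577.62890625, 136.503662109375), (74.75094604492188, 120.1205062866211), 67.41908264160156)
```

View pics/w4c.png

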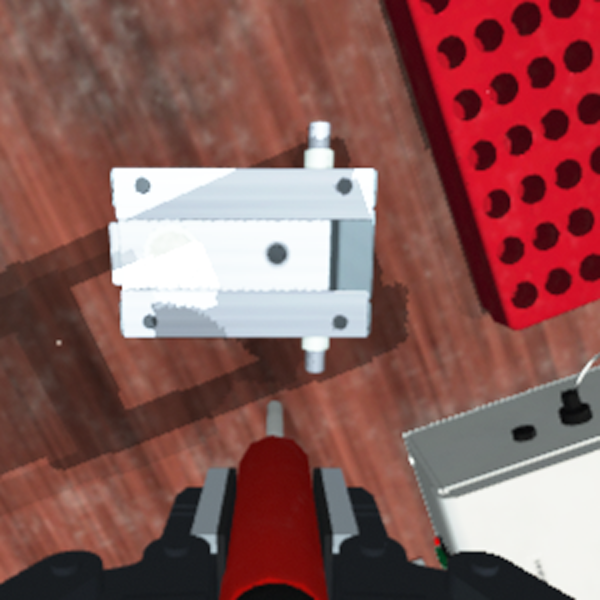

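The crop shows the well at (277,253), full-image (318.5,126.5), and the driver tip at about (317.4,202). That is close to the projected straight-hanging tip.

```bash
python3 - <<'E'
from h import *
im,d,c=load('w4.png'); g=cv2.cvtColor(im,cv2.COLOR_RGB2GRAY)
k=np.zeros_like(g); k[115:140,305:332]=(g<150)[115:140,305:332]
n,l,st,ce=cv2.connectedComponentsWithStats(k)
for i in range(1,n): print(st[i],ce[i],onz(c,*ce[i],.033))
k=np.zeros_like(g); 
i=1+np.argmax(st[1:,4])
im3,d3,c3=load('w3.png'); g3=cv2.cvtColor(im3,cv2.COLOR_RGB2GRAY); k=np.zeros_like(g3); k[74:92,324:342]=(g3<170)[74:92,324:342]
n,l,st3,ce3=cv2.connectedComponentsWithStats(k)
j=1+np.argmax(st3[1:,4]); print(st3[j],ce3[j],tri((c,*ce[i]),(c3,*ce3[j])))
w=np.array([.5776,.13655])+.015*np.array([np.cos(np.radians(-22.65)),np.sin(np.radians(-22.65))]); print('geom',w)
s=arm.read_state();p=s['ee_pos'];R=s['eef_rot'];print(p)
print((R.T@np.r_[w-p[:2],0]))
E
```

```text
[314 122   9  10  76] [318.05263158 126.5       ] [0.59182743 0.13047891 0.033     ]
[329  79   8   9  57] [332.61403509  82.77192982] [0.59183279 0.13028026 0.02903282]
geom [0.59144312 0.13077349]
[0.57035444 0.07943525 0.2016582 ]
[ 5.55006546e-02 -1.55665962e-04  7.96301274e-06]
```

```bash
python3 -m inch '[{"dx":0.04,"dy":0,"dz":0,"twist":0},{"dx":0.08,"dy":0,"dz":0.01,"twist":0},{"dx":0.0925,"dy":0.0005,"dz":0.04,"twist":0},{"dx":0.0925,"dy":0.0005,"dz":0.07,"twist":0},{"dx":0.0925,"dy":0.0005,"dz":0.075,"twist":0},{"dx":0.0925,"dy":0.0005,"dz":0.075,"twist":0},{"dx":0.0925,"dy":0.0005,"dz":0.075,"twist":0},{"dx":0.0925,"dy":0.0005,"dz":0.075,"twist":0}]'
python3 - <<'E'
from h import *
s=arm.read_state();p=s['ee_pos'];R=s['eef_rot']
im,d,c=snap('wrist','w5.png'); snap('side','s5.png')
print(p,s['contact_force'],proj(c,p+R@[0,0,.0957]),proj(c,[.5916,.1306,.034]))
cv2.imwrite('pics/w5c.png',cv2.resize(im[140:260,250:390,::-1],None,fx=4,fy=4,interpolation=cv2.INTER_CUBIC))
E
```

```text
clock: 8.4
ee_pos: [0.5923, 0.1305, 0.1574]
eef_rot: [[0.383, 0.924, 0.002], [0.924, -0.383, 0.0], [0.001, 0.002, -1.0]]
contact_force: [-0.2, 0.7, -0.1]
width: 0.0197
gripper_force: 69.6
[0.59232353 0.13049961 0.15740221] [-0.1915048   0.69957096 -0.1077205 ] [318.15876504 203.48403834] [317.00547924 194.5222281 ]
```

View pics/w5c.png

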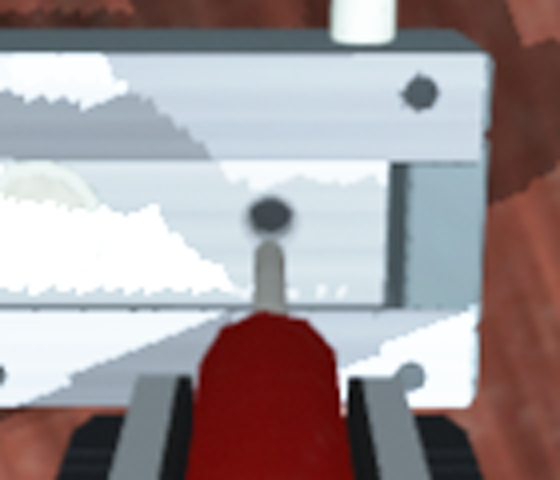

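The crop shows the well at (317.5,193.5) and the tip at (317.5,202), matching the geometry for a vertical descent into the hole. I go down gently.

```bash
python3 -m inch '[{"dx":0,"dy":0,"dz":0.01,"twist":0},{"dx":0,"dy":0,"dz":0.02,"twist":0},{"dx":0,"dy":0,"dz":0.028,"twist":0},{"dx":0,"dy":0,"dz":0.034,"twist":0},{"dx":0,"dy":0,"dz":0.038,"twist":0},{"dx":0,"dy":0,"dz":0.042,"twist":0},{"dx":0,"dy":0,"dz":0.046,"twist":0},{"dx":0,"dy":0,"dz":0.05,"twist":0}]'
```

```text
clock: 9.5
ee_pos: [0.5918, 0.1307, 0.1264]
eef_rot: [[0.382, 0.924, 0.0], [0.924, -0.382, 0.0], [0.0, 0.0, -1.0]]
contact_force: [-0.2, -0.2, -1.0]
width: 0.0194
gripper_force: 69.6
```

```bash
python3 -m inch '[{"dx":0,"dy":0,"dz":0.001,"twist":0},{"dx":0,"dy":0,"dz":0.002,"twist":0},{"dx":0,"dy":0,"dz":0.003,"twist":0},{"dx":0,"dy":0,"dz":0.004,"twist":0},{"dx":0,"dy":0,"dz":0.005,"twist":0},{"dx":0,"dy":0,"dz":0.006,"twist":0},{"dx":0,"dy":0,"dz":0.006,"twist":0},{"dx":0,"dy":0,"dz":0.006,"twist":0}]'
python3 -c "
from h import *
s=arm.read_state();print(s['ee_pos'],s['contact_force'],s['wrist_torque'])"
```

```text
clock: 10.5
ee_pos: [0.5918, 0.1307, 0.123]
eef_rot: [[0.382, 0.924, 0.0], [0.924, -0.382, 0.0], [0.0, 0.0, -1.0]]
contact_force: [0.7, -0.2, 1.2]
width: 0.0193
gripper_force: 69.6
[0.59182955 0.13072466 0.12302165] [ 0.65206886 -0.16748128  1.2480391 ] [0.03705902 0.05115476 0.02672602]
```

```bash
python3 -m inch '[{"dx":0,"dy":0,"dz":0.001,"twist":0},{"dx":0,"dy":0,"dz":0.002,"twist":0},{"dx":0,"dy":0,"dz":0.003,"twist":0},{"dx":0,"dy":0,"dz":0.004,"twist":0},{"dx":0,"dy":0,"dz":0.005,"twist":0},{"dx":0,"dy":0,"dz":0.006,"twist":0},{"dx":0,"dy":0,"dz":0.006,"twist":0},{"dx":0,"dy":0,"dz":0.006,"twist":0}]'
python3 -c "
from h import *
s=arm.read_state();print(s['ee_pos'],s['contact_force'],s['wrist_torque'])"
```

```text
clock: 11.5
ee_pos: [0.5919, 0.1307, 0.1194]
eef_rot: [[0.382, 0.924, 0.0], [0.924, -0.382, -0.0], [0.0, 0.0, -1.0]]
contact_force: [0.0, -0.3, 1.8]
width: 0.0193
gripper_force: 69.6
[0.5918933  0.13070556 0.11943215] [ 0.01248607 -0.29352012  1.76998176] [0.02782645 0.06326314 0.00086351]
```

```bash
python3 -m inch '[{"dx":0,"dy":0,"dz":0.001,"twist":0},{"dx":0,"dy":0,"dz":0.002,"twist":0},{"dx":0,"dy":0,"dz":0.003,"twist":0},{"dx":0,"dy":0,"dz":0.003,"twist":0},{"dx":0,"dy":0,"dz":0.003,"twist":0},{"dx":0,"dy":0,"dz":0.003,"twist":0},{"dx":0,"dy":0,"dz":0.003,"twist":0},{"dx":0,"dy":0,"dz":0.003,"twist":0}]'
```

```text
clock: 12.5
ee_pos: [0.5919, 0.1308, 0.1179]
eef_rot: [[0.382, 0.924, 0.0], [0.924, -0.382, 0.0], [0.0, 0.0, -1.0]]
contact_force: [-0.2, -0.6, 4.0]
width: 0.0194
gripper_force: 70.1
```

```bash
python3 -m inch '[{"dx":0,"dy":0,"dz":0.0005,"twist":0},{"dx":0,"dy":0,"dz":0.001,"twist":0},{"dx":0,"dy":0,"dz":0.001,"twist":0},{"dx":0,"dy":0,"dz":0.001,"twist":0},{"dx":0,"dy":0,"dz":0.001,"twist":0},{"dx":0,"dy":0,"dz":0.001,"twist":0},{"dx":0,"dy":0,"dz":0.001,"twist":0},{"dx":0,"dy":0,"dz":0.001,"twist":0}]'
```

```text
clock: 13.5
ee_pos: [0.592, 0.1308, 0.1177]
eef_rot: [[0.382, 0.924, 0.001], [0.924, -0.382, 0.0], [0.0, 0.001, -1.0]]
contact_force: [-2.3, 0.1, 7.1]
width: 0.0195
gripper_force: 70.4
```

```bash
python3 -m inch '[{"dx":0,"dy":-0.002,"dz":0,"twist":0},{"dx":0,"dy":-0.004,"dz":0,"twist":0},{"dx":0,"dy":-0.006,"dz":0,"twist":0},{"dx":0,"dy":-0.008,"dz":0,"twist":0},{"dx":0,"dy":-0.01,"dz":0,"twist":0},{"dx":0,"dy":-0.012,"dz":0,"twist":0},{"dx":0,"dy":-0.014,"dz":0,"twist":0},{"dx":0,"dy":-0.016,"dz":0,"twist":0}]'
```

```text
clock: 14.5
ee_pos: [0.5843, 0.134, 0.1178]
eef_rot: [[0.382, 0.924, 0.004], [0.924, -0.382, -0.001], [0.001, 0.003, -1.0]]
contact_force: [3.8, -1.3, 6.9]
width: 0.0194
gripper_force: 70.2
```

```bash
python3 -m inch '[{"dx":0,"dy":-0.003,"dz":0,"twist":0},{"dx":0,"dy":-0.006,"dz":0,"twist":0},{"dx":0,"dy":-0.009,"dz":0,"twist":0},{"dx":0,"dy":-0.012,"dz":0,"twist":0},{"dx":0,"dy":-0.015,"dz":0,"twist":0},{"dx":0,"dy":-0.018,"dz":0,"twist":0},{"dx":0,"dy":-0.021,"dz":0,"twist":0},{"dx":0,"dy":-0.024,"dz":0,"twist":0}]'
```

```text
clock: 15.5
ee_pos: [0.571, 0.1396, 0.1178]
eef_rot: [[0.382, 0.924, 0.004], [0.924, -0.382, -0.001], [0.001, 0.004, -1.0]]
contact_force: [2.5, -1.6, 6.2]
width: 0.0193
gripper_force: 70.2
```

```bash
python3 -m inch '[{"dx":0,"dy":-0.003,"dz":0,"twist":0},{"dx":0,"dy":-0.006,"dz":0,"twist":0},{"dx":0,"dy":-0.009,"dz":0,"twist":0},{"dx":0,"dy":-0.012,"dz":0,"twist":0},{"dx":0,"dy":-0.015,"dz":0,"twist":0},{"dx":0,"dy":-0.018,"dz":0,"twist":0},{"dx":0,"dy":-0.021,"dz":0,"twist":0},{"dx":0,"dy":-0.024,"dz":0,"twist":0}]'
```

```text
clock: 16.5
ee_pos: [0.5576, 0.1451, 0.1177]
eef_rot: [[0.382, 0.924, 0.003], [0.924, -0.382, -0.0], [0.001, 0.003, -1.0]]
contact_force: [1.9, -1.6, 4.9]
width: 0.0196
gripper_force: 70.2
```

```bash
python3 -m inch '[{"dx":0,"dy":-0.001,"dz":0.0004,"twist":0},{"dx":0,"dy":-0.003,"dz":0.0004,"twist":0},{"dx":0,"dy":-0.005,"dz":0.0004,"twist":0},{"dx":0,"dy":-0.007,"dz":0.0004,"twist":0},{"dx":0,"dy":-0.009,"dz":0.0004,"twist":0},{"dx":0,"dy":-0.011,"dz":0.0004,"twist":0},{"dx":0,"dy":-0.012,"dz":0.0004,"twist":0},{"dx":0,"dy":-0.012,"dz":0.0004,"twist":0}]'
```

```text
clock: 17.5
ee_pos: [0.551, 0.1479, 0.1176]
eef_rot: [[0.382, 0.924, 0.003], [0.924, -0.382, -0.0], [0.001, 0.003, -1.0]]
contact_force: [2.0, -1.2, 6.5]
width: 0.0191
gripper_force: 70.2
```

```bash
python3 -m inch '[{"dx":0,"dy":-0.001,"dz":0,"twist":0},{"dx":0,"dy":-0.002,"dz":0,"twist":0},{"dx":0,"dy":-0.003,"dz":0,"twist":0},{"dx":0,"dy":-0.004,"dz":0,"twist":0},{"dx":0,"dy":-0.004,"dz":0,"twist":0},{"dx":0,"dy":-0.004,"dz":0,"twist":0},{"dx":0,"dy":-0.004,"dz":0,"twist":0},{"dx":0,"dy":-0.004,"dz":0,"twist":0}]'
```

```text
clock: 18.5
ee_pos: [0.549, 0.1488, 0.1176]
eef_rot: [[0.382, 0.924, 0.004], [0.924, -0.382, -0.0], [0.001, 0.004, -1.0]]
contact_force: [2.0, -1.2, 5.3]
width: 0.0194
gripper_force: 70.2
```

```bash
python3 -m inch '[{"dx":0,"dy":-0.001,"dz":0,"twist":0},{"dx":0,"dy":-0.002,"dz":0,"twist":0},{"dx":0,"dy":-0.003,"dz":0,"twist":0},{"dx":0,"dy":-0.003,"dz":0,"twist":0},{"dx":0,"dy":-0.003,"dz":0,"twist":0},{"dx":0,"dy":-0.003,"dz":0,"twist":0},{"dx":0,"dy":-0.003,"dz":0,"twist":0},{"dx":0,"dy":-0.003,"dz":0,"twist":0}]'
```

```text
clock: 19.5
ee_pos: [0.5479, 0.1492, 0.1175]
eef_rot: [[0.382, 0.924, 0.005], [0.924, -0.382, -0.001], [0.001, 0.005, -1.0]]
contact_force: [5.2, -2.3, 3.6]
width: 0.0193
gripper_force: 70.1
```

```bash
python3 -m inch '[{"dx":0,"dy":-0.001,"dz":0,"twist":0},{"dx":0,"dy":-0.001,"dz":0,"twist":0},{"dx":0,"dy":-0.001,"dz":0,"twist":0},{"dx":0,"dy":-0.001,"dz":0,"twist":0},{"dx":0,"dy":-0.001,"dz":0,"twist":0},{"dx":0,"dy":-0.001,"dz":0,"twist":0},{"dx":0,"dy":-0.001,"dz":0,"twist":0},{"dx":0,"dy":-0.001,"dz":0,"twist":0}]'
```

```text
clock: 20.5
ee_pos: [0.5478, 0.1493, 0.1175]
eef_rot: [[0.382, 0.924, 0.006], [0.924, -0.382, -0.001], [0.001, 0.006, -1.0]]
contact_force: [6.5, -2.6, 4.3]
width: 0.0194
gripper_force: 70.1
```

```bash
python3 -m inch '[{"dx":0,"dy":0.001,"dz":0,"twist":0},{"dx":0,"dy":0.003,"dz":0,"twist":0},{"dx":0,"dy":0.0045,"dz":0,"twist":0},{"dx":0,"dy":0.0045,"dz":-0.003,"twist":0},{"dx":0,"dy":0.0045,"dz":-0.008,"twist":0},{"dx":0,"dy":0.0045,"dz":-0.015,"twist":0},{"dx":0,"dy":0.0045,"dz":-0.022,"twist":0},{"dx":0,"dy":0.0045,"dz":-0.022,"twist":0}]'
```

```text
clock: 21.5
ee_pos: [0.5477, 0.1487, 0.1292]
eef_rot: [[0.382, 0.924, -0.0], [0.924, -0.382, -0.001], [-0.0, 0.0, -1.0]]
contact_force: [4.5, -0.8, 0.6]
width: 0.0195
gripper_force: 70.0
```

```bash
python3 - <<'E'
from h import *
im,d,c=snap('wrist','w6.png'); 
s=arm.read_state();p=s['ee_pos'];R=s['eef_rot'];print(p,s['contact_force'],s['wrist_torque'],proj(c,p+R@[0,0,.0957]))
cv2.imwrite('pics/w6c.png',cv2.resize(im[130:270,230:410,::-1],None,fx=4,fy=4,interpolation=cv2.INTER_CUBIC))
E
```

```text
[0.54764514 0.14869928 0.12929126] [ 3.19037055 -1.01627274  0.47660791] [-0.52627713 -1.1684387  -0.03141773] [318.10963169 203.48079774]
```

View pics/w6c.png

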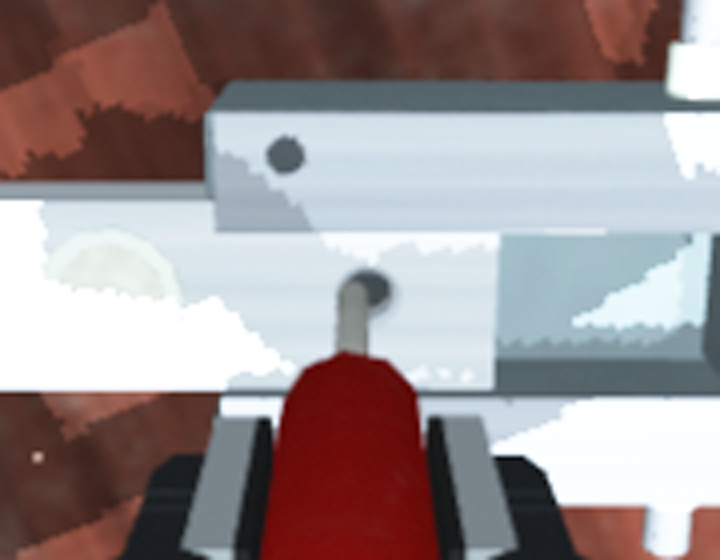

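The crop shows the slide well out to the left, its rear edge at crop x≈497, with the tip against the left wall of the well. I back off another 2 mm to centre it, then lift.

```bash
python3 -m inch '[{"dx":0,"dy":0.002,"dz":0,"twist":0},{"dx":0,"dy":0.0037,"dz":0,"twist":0},{"dx":0,"dy":0.0037,"dz":0,"twist":0},{"dx":0,"dy":0.0037,"dz":-0.01,"twist":0},{"dx":0,"dy":0.0037,"dz":-0.03,"twist":0},{"dx":0,"dy":0.0037,"dz":-0.08,"twist":0},{"dx":0,"dy":0.0037,"dz":-0.14,"twist":0},{"dx":0,"dy":0.0037,"dz":-0.14,"twist":0}]'
python3 - <<'E'
from h import *
im,d,c=snap('wrist','w7.png'); P=cloud(c,d)
s=arm.read_state();p=s['ee_pos'];R=s['eef_rot'];print(p,s['contact_force'],'exp tip',proj(c,p+R@[0,0,.0957]),'tcp',proj(c,p))
a=np.radians(-22.65); ex=np.array([np.cos(a),np.sin(a)]); ey=np.array([-ex[1],ex[0]]); o=np.array([.5776,.13655])
X=(P[...,:2]-o)@ex; Y=(P[...,:2]-o)@ey
k=(abs(Y)<.01)&(P[...,2]>.028)&(P[...,2]<.042); print('slide X range',np.percentile(X[k],[.5,99.5]))
im4,d4,c4=load('w4.png'); P4=cloud(c4,d4);X4=(P4[...,:2]-o)@ex; Y4=(P4[...,:2]-o)@ey
k4=(abs(Y4)<.01)&(P4[...,2]>.028)&(P4[...,2]<.042); print('before',np.percentile(X4[k4],[.5,99.5]))
g=cv2.cvtColor(im,cv2.COLOR_RGB2GRAY)
w=o-.030*ex; u,v=proj(c,[*w,.034]); u,v=int(u),int(v);print('well pred',u,v)
m=np.zeros_like(g); m[v-9:v+10,u-9:u+10]=g[v-9:v+10,u-9:u+10]<150
n,l,st,ce=cv2.connectedComponentsWithStats(m)
for i in range(1,n):
    if st[i,4]>15: q=onz(c,*ce[i],.034)[:2]-o; print(st[i],ce[i],q@ex,q@ey)
# driver silhouette columns (tool pixels: nearer than holder)
for r in range(198,330,12):
    x=np.nonzero((d[r,270:370]>0)&(d[r,270:370]<.26))[0]; print(r,(x.min()+270,x.max()+270) if len(x) else '',end=' ')
cv2.imwrite('pics/w7c.png',cv2.resize(im[60:360,170:470,::-1],None,fx=2,fy=2))
E
```

```text
clock: 22.55
ee_pos: [0.5519, 0.1488, 0.2184]
eef_rot: [[0.382, 0.924, 0.008], [0.924, -0.382, 0.001], [0.004, 0.007, -1.0]]
contact_force: [1.0, 0.7, -0.6]
width: 0.0194
gripper_force: 69.6
[0.55049202 0.14849914 0.21603227] [-0.56869595  0.58908495 -0.42607309] exp tip [316.08707771 203.8102224 ] tcp [316.29431589 260.94541175]
slide X range [-0.10997755  0.31640098]
before [-0.06477295  0.31815353]
well pred 315 181
[311 177   9   9  60] [315.4        180.73333333] -0.029737701865619106 0.0004850562012132042
198  210 (np.int64(313), np.int64(320)) 222 (np.int64(304), np.int64(328)) 234 (np.int64(284), np.int64(349)) 246 (np.int64(270), np.int64(364)) 258 (np.int64(270), np.int64(369)) 270 (np.int64(270), np.int64(369)) 282 (np.int64(270), np.int64(369)) 294 (np.int64(270), np.int64(369)) 306 (np.int64(270), np.int64(369)) 318 (np.int64(270), np.int64(369))
```

View pics/w7c.png

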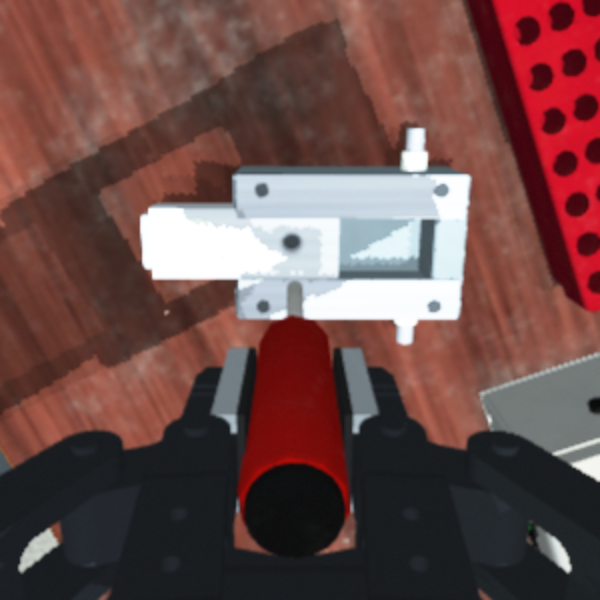

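The crop shows the slide out by 45 mm, with the well at holder x ≈ -30 mm and the button up. Back to the stand.

```bash
python3 -m inch '[{"dx":-0.06,"dy":0.016,"dz":0,"twist":0},{"dx":-0.16,"dy":0.042,"dz":0,"twist":0},{"dx":-0.26,"dy":0.068,"dz":0,"twist":0},{"dx":-0.36,"dy":0.094,"dz":0,"twist":0},{"dx":-0.46,"dy":0.12,"dz":0,"twist":0},{"dx":-0.55,"dy":0.143,"dz":0,"twist":0},{"dx":-0.62,"dy":0.161,"dz":0,"twist":0},{"dx":-0.649,"dy":0.169,"dz":0,"twist":0}]'
python3 -m inch '[{"dx":0,"dy":0,"dz":0,"twist":0},{"dx":0,"dy":0,"dz":0.02,"twist":0},{"dx":0,"dy":0,"dz":0.04,"twist":0},{"dx":0,"dy":0,"dz":0.06,"twist":0},{"dx":0,"dy":0,"dz":0.06,"twist":0},{"dx":0,"dy":0,"dz":0.06,"twist":0},{"dx":0,"dy":0,"dz":0.06,"twist":0},{"dx":0,"dy":0,"dz":0.06,"twist":0}]'
python3 - <<'E'
from h import *
s=arm.read_state();p=s['ee_pos'];R=s['eef_rot']
im,d,c=snap('wrist','w8.png'); im2,d2,c2=snap('side','s8.png')
print(p,'exp tip',proj(c,p+R@[0,0,.0957]),'hole',proj(c,[.4945,-.251,.064]))
print(R.T@(np.array([.4945,-.251,p[2]])-p)/.6)
print('side tip exp',proj(c2,p+R@[0,0,.0957]),'side hole',proj(c2,[.4945,-.251,.064]))
a=cv2.resize(im[140:240,250:390,::-1],(560,400),interpolation=cv2.INTER_CUBIC)
x,y=proj(c2,[.4945,-.251,.08]).astype(int)
b=cv2.resize(im2[y-50:y+30,x-28:x+28,::-1],(280,400),interpolation=cv2.INTER_CUBIC); print(x-28,y-50)
cv2.imwrite('pics/w8c.png',b if 0 else np.hstack([a[:,20:520],b]))
E
```

```text
clock: 23.6
ee_pos: [0.493, -0.2519, 0.2122]
eef_rot: [[0.385, 0.923, -0.003], [0.923, -0.385, 0.002], [0.001, -0.003, -1.0]]
contact_force: [0.1, 0.3, -1.0]
width: 0.0195
gripper_force: 69.6
clock: 24.6
ee_pos: [0.4948, -0.2507, 0.1784]
eef_rot: [[0.383, 0.924, 0.001], [0.924, -0.383, -0.001], [-0.0, 0.001, -1.0]]
contact_force: [-0.0, 0.1, -0.6]
width: 0.0192
gripper_force: 69.6
[ 0.4948028  -0.25074425  0.17841203] exp tip [318.14151608 203.50076926] hole [317.69549565 197.39600952]
[-5.86868764e-04 -3.03240321e-04 -1.76673663e-07]
side tip exp [333.17478439 227.70275937] side hole [332.880074   233.66155999]
305 178
```

View pics/w8c.png

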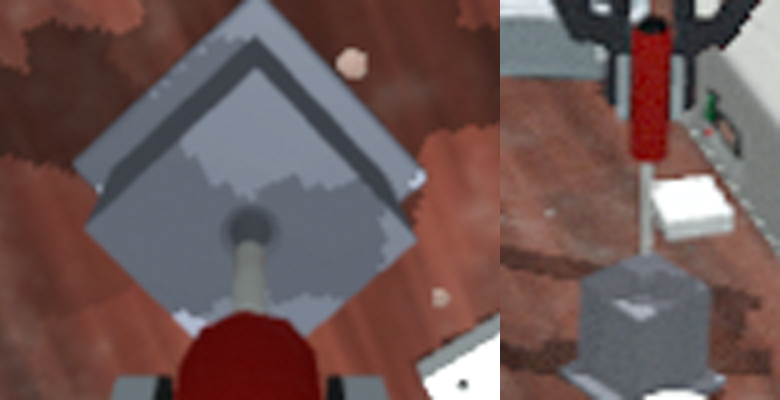

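The crops show the tip right at the hole mouth: hole (317.2,197.2), tip (318,202), and aligned in the side view too. I descend and feel for contact.

```bash
python3 -m inch '[{"dx":-0.0005,"dy":-0.0005,"dz":0.012,"twist":0},{"dx":-0.0005,"dy":-0.0005,"dz":0.022,"twist":0},{"dx":-0.0005,"dy":-0.0005,"dz":0.029,"twist":0},{"dx":-0.0005,"dy":-0.0005,"dz":0.036,"twist":0},{"dx":-0.0005,"dy":-0.0005,"dz":0.042,"twist":0},{"dx":-0.0005,"dy":-0.0005,"dz":0.048,"twist":0},{"dx":-0.0005,"dy":-0.0005,"dz":0.052,"twist":0},{"dx":-0.0005,"dy":-0.0005,"dz":0.052,"twist":0}]'
```

```text
clock: 25.7
ee_pos: [0.4941, -0.2507, 0.1465]
eef_rot: [[0.382, 0.924, -0.0], [0.924, -0.382, 0.0], [-0.0, -0.0, -1.0]]
contact_force: [-0.1, -0.9, -1.3]
width: 0.0194
gripper_force: 69.8
```

```bash
python3 -m inch '[{"dx":0,"dy":0,"dz":0.015,"twist":0},{"dx":0,"dy":0,"dz":0.03,"twist":0},{"dx":0,"dy":0,"dz":0.045,"twist":0},{"dx":0,"dy":0,"dz":0.057,"twist":0},{"dx":0,"dy":0,"dz":0.066,"twist":0},{"dx":0,"dy":0,"dz":0.072,"twist":0},{"dx":0,"dy":0,"dz":0.075,"twist":0},{"dx":0,"dy":0,"dz":0.075,"twist":0}]'
```

```text
clock: 26.7
ee_pos: [0.4941, -0.2506, 0.1016]
eef_rot: [[0.382, 0.924, -0.0], [0.924, -0.382, 0.0], [-0.0, -0.0, -1.0]]
contact_force: [0.7, -1.2, -0.2]
width: 0.0191
gripper_force: 69.8
```

```bash
python3 -m inch '[{"dx":0,"dy":0,"dz":0.0005,"twist":0},{"dx":0,"dy":0,"dz":0.001,"twist":0},{"dx":0,"dy":0,"dz":0.0015,"twist":0},{"dx":0,"dy":0,"dz":0.002,"twist":0},{"dx":0,"dy":0,"dz":0.0025,"twist":0},{"dx":0,"dy":0,"dz":0.003,"twist":0},{"dx":0,"dy":0,"dz":0.003,"twist":0},{"dx":0,"dy":0,"dz":0.003,"twist":0}]'
```

```text
clock: 27.7
ee_pos: [0.4941, -0.2506, 0.0998]
eef_rot: [[0.382, 0.924, 0.0], [0.924, -0.382, 0.0], [0.0, 0.0, -1.0]]
contact_force: [1.1, -0.2, -0.0]
width: 0.0197
gripper_force: 69.8
```

```bash
python3 -m inch '[{"dx":0,"dy":0,"dz":0.0005,"twist":0},{"dx":0,"dy":0,"dz":0.001,"twist":0},{"dx":0,"dy":0,"dz":0.0015,"twist":0},{"dx":0,"dy":0,"dz":0.002,"twist":0},{"dx":0,"dy":0,"dz":0.002,"twist":0},{"dx":0,"dy":0,"dz":0.002,"twist":0},{"dx":0,"dy":0,"dz":0.002,"twist":0},{"dx":0,"dy":0,"dz":0.002,"twist":0}]'
```

```text
clock: 28.7
ee_pos: [0.4942, -0.2507, 0.0997]
eef_rot: [[0.382, 0.924, 0.0], [0.924, -0.382, -0.0], [-0.0, 0.0, -1.0]]
contact_force: [-1.7, 1.0, 7.6]
width: 0.0195
gripper_force: 70.4
```

Seated. I relieve the pressure, open, then lift away.

```bash
python3 -m inch '[{"dx":0,"dy":0,"dz":-0.0015,"twist":0},{"dx":0,"dy":0,"dz":-0.0015,"twist":0},{"dx":0,"dy":0,"dz":-0.0015,"twist":0},{"dx":0,"dy":0,"dz":-0.0015,"twist":0},{"dx":0,"dy":0,"dz":-0.0015,"twist":0},{"dx":0,"dy":0,"dz":-0.0015,"twist":0},{"dx":0,"dy":0,"dz":-0.0015,"twist":0},{"dx":0,"dy":0,"dz":-0.0015,"twist":0}]' 0.2
python3 -m inch '[{"dx":0,"dy":0,"dz":-0.02,"twist":0},{"dx":0,"dy":0,"dz":-0.06,"twist":0},{"dx":0,"dy":0,"dz":-0.12,"twist":0},{"dx":0,"dy":0,"dz":-0.2,"twist":0},{"dx":0,"dy":0,"dz":-0.25,"twist":0},{"dx":0,"dy":0,"dz":-0.25,"twist":0},{"dx":0,"dy":0,"dz":-0.25,"twist":0},{"dx":0,"dy":0,"dz":-0.25,"twist":0}]'
python3 - <<'E'
from h import *
im,d,c=snap('wrist','w9.png'); P=cloud(c,d)
near=(np.hypot(P[...,0]-.494,P[...,1]+.251)<.03)
m=near&(P[...,2]>.136)&(P[...,2]<.16); ys,xs=np.nonzero(m); (u,v),r=cv2.minEnclosingCircle(np.c_[xs,ys].astype(np.float32)); print(m.sum(),np.median(P[m][:,2]),onz(c,u,v,.142))
for n in ('side',):
    i2,d2,c2=snap(n,'s9.png'); i0,d0,_=load('side0.png')
    a=(np.abs(i2.astype(int)-i0).max(2)>60); k,l,st,ce=cv2.connectedComponentsWithStats(a.astype(np.uint8))
    print([list(s) for s in st[1:] if s[4]>12 and s[1]>150])
    P2=cloud(c2,d2); t2=(np.hypot(P2[...,0]-.49,P2[...,1]+.256)<.03)&(P2[...,2]>.075)&(P2[...,2]<.16); ys,xs=np.nonzero(t2); print(xs.min(),xs.max(),ys.min(),ys.max(),[xs[ys==y].mean() for y in range(208,233,6)])
E
```

```text
clock: 29.7
ee_pos: [0.4941, -0.2506, 0.0996]
eef_rot: [[0.382, 0.924, 0.0], [0.924, -0.382, 0.0], [0.0, 0.0, -1.0]]
contact_force: [-0.4, 0.3, -0.6]
width: 0.0509
gripper_force: 0.0
clock: 30.7
ee_pos: [0.4932, -0.25, 0.2477]
eef_rot: [[0.382, 0.924, -0.003], [0.924, -0.382, 0.002], [0.001, -0.004, -1.0]]
contact_force: [-0.8, -0.3, -0.6]
width: 0.0511
gripper_force: 0.0
447 0.1402730173966112 [ 0.49396187 -0.24797256  0.142     ]
[[np.int32(180), np.int32(160), np.int32(6), np.int32(5), np.int32(13)], [np.int32(97), np.int32(171), np.int32(8), np.int32(4), np.int32(21)], [np.int32(285), np.int32(176), np.int32(15), np.int32(10), np.int32(125)], [np.int32(287), np.int32(187), np.int32(9), np.int32(3), np.int32(13)], [np.int32(322), np.int32(231), np.int32(9), np.int32(6), np.int32(28)], [np.int32(334), np.int32(233), np.int32(6), np.int32(5), np.int32(13)], [np.int32(278), np.int32(235), np.int32(6), np.int32(5), np.int32(17)]]
330 337 208 232 [np.float64(333.5), np.float64(333.5), np.float64(333.5), np.float64(333.0), np.float64(333.0)]
```

```bash
python3 -c "
from workcell import arm
print(arm.finish_job())"
```

```text
the job is handed in; nothing more can be done
None
```

The job is handed in at about 31 s. The button was held down while the slide went out 45 mm to its stop, then came back up, and the screwdriver is standing in its stand again. In the final side view only the slide and some shadows had changed.

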